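Set up a second-hand garden pump: outlet elbow and flow wheel

TASK

Screw the black hose elbow on the pump down (clockwise from above) until its outlet points at the yellow mark, without going past the mark and turning it back, and roll the orange thumbwheel until the white pointer stands at the red line. Let go, and leave everything else on the bench where it is.

Things in the scene. Friction and masses are not known exactly. Their poses are not given: they have to be found in the camera images.
- pump: second-hand garden pump bolted to the bench: round green casing (156 mm across, flat top 70 mm high), dark motor lying behind it (top 70 mm high), and a grey regulator box beside it (90 x 120 mm, top 85 mm high) with a gauge behind (top about 115 mm high). Origin on the bench between them; its x axis points from the front to the motor, the casing lies to its +y, the regulator box to its -y
- elbow_grip (a point): centre of the black hose elbow's square body, on the vertical stub axis and 38 mm above the elbow's lower end. The square body is 30 mm wide across its two flat sides, 34 mm along the outlet, and reaches from 24 mm below to 18 mm above this point; below that is a round skirt 37 mm across, 14 mm high. x axis = the direction of the outlet, z up. The area round the elbow is free for 78 mm over the casing's flat top
- outlet_tip (a point): centre of the mouth of the elbow's outlet, a level tube 24 mm across with an orange mouth, 62 mm from the stub axis; x axis = the outlet's direction
- elbow (a joint): turn of the elbow on its thread, rad: grows when turned clockwise seen from above, which screws it down (4 mm per full turn). It is hand-started and cannot come off: stops at -0.15 and 5.9. Friction torque about 0.15 N m; stays where it is left. The outlet meets the mark just once in this range, 1.5 to 5.1 rad clockwise from its start
- mark: yellow paint mark on the rim of the pump casing's top: a flat radial stripe from 50 to 76 mm from the stub axis, 8 mm wide, ending in a yellow tab 10 mm down the casing's side. Origin on the stub axis on the casing's top; x axis points out along the stripe
- mark_tip (a point): point on the yellow stripe, 74 mm from the stub axis
- wheel_top (a point): highest point of the rim of the orange thumbwheel (44 mm across, 12 mm wide) that is sunk in a slot 38 mm long and 16 mm wide in the regulator box; only the top 6 mm of its rim stands out. The wheel's axle is level along the pump's y axis, so its rim rolls along the pump's x axis. Fixed point, does not turn with the wheel; axes as the pump's
- flow_wheel (a joint): turn of the thumbwheel, rad, 0 to 3.4: grows as the exposed rim is rolled towards the pump's +x (towards the motor end). Turns with 1.4 N at the rim and stays where it is left. Moves the white pointer by 12 mm per rad the same way
- pointer_tip (a point): tip of the low white pointer (4 mm high) that slides along the pump's x axis beside the wheel, 48 mm to the pump's -y of the wheel's middle; it is driven only by the wheel
- set_line: red set line, 3 mm wide, on the regulator box beside the pointer's track; origin on the box top, axes as the pump's. The pointer is on the line when both have the same x in the pump's frame
- oil_bottle: yellow oil bottle with red cap, 48 mm across, 130 mm tall, standing behind the pump's regulator box; bystander, origin under its centre
- wrench: 160 mm steel wrench lying in front of the pump; bystander, origin near its middle
- coupling: brass hose coupling, 32 mm across, 42 mm tall, standing beside the pump casing; bystander, origin under its centre
- spray_can: blue spray can, 52 mm across, 130 mm tall, standing close beside the regulator box; bystander, origin under its centre
- paint_tin: plain metal paint tin, 80 mm across, 100 mm tall; bystander, origin under its centre
- mug: white mug, 80 mm across, 90 mm tall; bystander, origin under its centre
- grease_jar: amber jar with a steel cap, 70 mm across, 70 mm tall; bystander, origin under its centre
- screwdriver: screwdriver lying on the bench; bystander, origin near its middle

How it is judged:
At the end, for the whole second after the job is handed in: The elbow's outlet points at the yellow mark within 6.5 mm at its mouth (6 degrees), the white pointer is within 2.5 mm of the red line, and both are at rest (x of outlet_tip in the frame of mark above 0.05 m and y of outlet_tip in the frame of mark between -0.0065 and 0.0065 m and x of pointer_tip in the frame of set_line between -0.0025 and 0.0025 m and velocity of joint elbow between -0.05 and 0.05 rad/s and velocity of joint flow_wheel between -0.05 and 0.05 rad/s); the robot touches nothing.
It fails at once if the elbow is turned more than about 20 degrees past the mark (y of outlet_tip in the frame of mark below -0.021 m and x of outlet_tip in the frame of mark above 0.025 m).
It fails at once if a bystander is moved by more than 30 mm (distance of any of oil_bottle, wrench, coupling, spray_can, paint_tin, mug, grease_jar, screwdriver from where it was at the start of the episode above 0.03 m).
It also fails if it takes over 61 s, if anything falls off the work surface, if the arm or the gripper's body presses on something with over 40 N, if the wrist force passes 120 N, or if a joint passes its speed limit or range.

ROBOT

A 6-joint arm with a two-finger parallel gripper is mounted at the origin on the work surface. World frame = base frame: x ahead of the robot, y to its left, z up, the work surface at z = 0. Lengths are in m, angles in rad, forces in N, time in s.
With the tool pointing down it reaches from about 0.3 to 0.875 m from the base axis. Payload 6.4 kg.
Tool frame: the origin (TCP) lies between the finger pads; the fingertips stand 8 mm ahead of it and the grasp point (between the pads) lies 11 mm behind it; z points along the fingers, y is the direction in which the jaws open and shut (so a half turn about z gives the same grasp; the last joint's range is limited). The gripper opens to 85 mm and grips with 20 to 120 N. Pads are 22 mm wide; open, the fingers measure 114 mm over their backs; the gripper's body (76 mm by 85 mm) begins 54 mm behind the grasp point. The pads swing forward as they close: fully open they stand 13 mm farther back than shut.
Start: joints at [-1.455, 0.181, 1.607, -0, 1.354, -0.206], TCP at [0.182, -0.545, 0.239] pointing down, gripper open.
Joint ranges: [-2.99, 2.99], [-0.89, 2.07], [0.3, 2.58], [-1.14, 4.28], [0, 2.63], [-3.12, 3.12]. Speed limits (rad/s): [2.57, 2.57, 3.01, 3.14, 3.14, 3.14].

INTERFACE

Orientations are given as a unit quaternion [w, x, y, z].
In Python, from bench import monitor, viewer, workorder, spotter gives the robot as it stands. The module is installed in compiled form; this text tells all that it offers.
- The arm moves only by the tool move_arm, never from a script. Its argument "motion" is a list of rows, each a list of 3 entries, a list of its own where there are three numbers: the shift along the tool's x, y, z in units of 60 mm (1.0 is 60 mm), then the turn, a rotation vector about the tool's x, y, z in units of 8 degrees (1.0 is 8 degrees), then the opening in per cent of the stroke, from 0 (shut) to 100 (fully open). In form: [[[dx, dy, dz], [rx, ry, rz], grip], ...]. A call has 1 to 10 rows; each row is the pose to reach, as a shift and turn from the pose commanded when the call began, along the tool's axes at that moment; what a row does not reach only later rows make up. A row lasts 1/8 s, in which the tool goes at most 62.5 mm and 10.7 degrees, less where a joint would pass 70% of its speed; a pose out of reach is approached as far as the arm can. A call with a gripper value outside its range is refused whole. The fingers move at their own pace and stop on an object; the grip force is fixed at half the most. Time passes only in rows, so rows that repeat a pose let the fingers close. It gives the time, the measured TCP pose, the force and the opening at its end, in the units of the state.
- monitor.get_obs(): the state, without advancing time (a new reading comes with each control period).
- viewer.camera(name): name is "scene" or "top" or "wrist"; returns the picture (384x512x3 uint8, blue, green, red); there is no depth.
- viewer.calibration(name): a dict with "fovy" (degrees; the focal length in pixels is half the picture's height over the tangent of half this angle, whatever the lens; pixels are square), "cx", "cy" (the principal point, pixels), "extrinsics" (4x4, takes a point from camera to world coordinates). Camera axes: x right, y down, z forward; pixel columns grow to the right and rows downward; lengths in m; the calibration is good to about 2 mm. A picture is of the moment at which its call begins: read the wrist's pose just before it. calibration takes no time and is no camera call; for the wrist camera it gives the pose at the moment of the call.
- workorder.hand_in(): hands the job in, once; it reports no verdict.
Trained networks look in the newest picture that a camera, given by its name, has taken for a name from the list of things; names that differ only in an ending like _2 or _b are one class to them, and where a whole thing is asked for, a point or a joint stands for the part that bears it (a point fixed in the world has none). Each returns a list of dicts, best first, with "score" (0 to 1); they miss things now and then, are a little off and sometimes report something else, mostly with a low value. They report only what shows in the picture. A call takes as long as a camera call.
- spotter.search_frame(camera, name): "centre" ([column, row] as shares, 0 to 1, of the picture: columns of its width, rows of its height, amid what is visible of it).
- spotter.outline_of(camera, name): "region" (384x512 bool, what is visible of it) and "centre" ([column, row] as shares, 0 to 1, of the picture: columns of its width, rows of its height, amid what is visible of it).
The state is a dict: "time_s": time; "q": joint angles; "dq": joint speeds; "joint_efforts": joint torques, N m; "eef_pos": TCP position; "eef_rot": TCP orientation; "wrist_force": force on the tool from outside, world axes, zero at the start; "torque": the same for the moment, N m; "opening": opening from 0.0 (shut) to 1.0 (fully open).
Only numpy, scipy, OpenCV 4.12 (cv2) and the standard library are available. Lean on these libraries where they do the work, as an engineer would, in place of code of your own. Each camera call takes 0.05 s, during which the arm holds its last target. There are 200 camera calls.

## Working session

There is one attempt and no reset: what is moved stays moved. The work goes in short steps, Python scripts to look and compute and a tool call to move; the robot and the scene stay as the last step left them, time stands still between calls to the robot, and variables do not carry over. Pictures are saved under pics/ and viewed, about 8 in all and at most 12, crops included, and the job is handed in when it is done.

Besides the shell and the picture viewer there is one more tool, called after ">>>" by a JSON object that holds its "name" and its "arguments", one argument or row to a line. move_arm: Moves the arm, as the interface text tells. Its arguments: {"type":"object","properties":{"motion":{"type":"array","items":{"type":"array"}}},"required":["motion"]}

```bash
mkdir -p pics
python3 - <<'E'
from bench import monitor, viewer, spotter
import cv2, numpy as np
o=monitor.get_obs(); print({k:np.round(v,3) for k,v in o.items()})
ims=[]
for c in ["scene","top"]:
    im=viewer.camera(c); ims.append(im); cv2.imwrite(f"pics/{c}0.png",im)
    k=viewer.calibration(c); print(c,k["fovy"],k["cx"],k["cy"],np.round(k["extrinsics"],3).tolist())
    for n in ["pump","elbow_grip","outlet_tip","mark","mark_tip","wheel_top","pointer_tip","set_line"]:
        r=spotter.search_frame(c,n); print(n,[(np.round(np.array(d["centre"])*[512,384],1).tolist(),round(d["score"],2)) for d in r[:2]])
cv2.imwrite("pics/a.png",cv2.resize(ims[0],(800,600))); cv2.imwrite("pics/b.png",cv2.resize(ims[1],(800,600)))
E
```

```text
{'time_s': np.float64(0.0), 'q': array([-1.455,  0.182,  1.608, -0.   ,  1.354, -0.206]), 'dq': array([ 0.002, -0.   ,  0.001,  0.   , -0.002,  0.002]), 'joint_efforts': array([-1.0000e-03, -4.4487e+01, -3.5134e+01, -0.0000e+00,  9.0000e-03,
       -0.0000e+00]), 'eef_pos': array([ 0.182, -0.545,  0.238]), 'eef_rot': array([-0.001,  0.987,  0.16 ,  0.   ]), 'wrist_force': array([0.519, 0.028, 0.036]), 'torque': array([ 0.044, -0.03 , -0.015]), 'opening': np.float64(0.999)}
scene 52.03666988928262 256.506184125668 189.54048383006761 [[0.479, 0.639, -0.602, 1.161], [0.878, -0.348, 0.329, -0.358], [0.0, -0.686, -0.728, 0.878], [0.0, 0.0, 0.0, 1.0]]
pump [([274.1, 215.6], 0.72)]
elbow_grip [([283.7, 186.1], 0.88)]
outlet_tip [([286.9, 183.4], 0.61)]
mark []
mark_tip []
wheel_top [([276.3, 216.3], 0.89), ([320.0, 191.8], 0.54)]
pointer_tip []
set_line []
top 56.25086008642863 258.7590351893137 190.43607284761927 [[0.008, -0.991, 0.137, 0.393], [-1.0, -0.008, 0.003, -0.011], [-0.002, -0.137, -0.991, 1.079], [0.0, 0.0, 0.0, 1.0]]
pump [([251.1, 180.0], 0.68)]
elbow_grip [([233.4, 186.5], 0.81)]
outlet_tip [([233.2, 186.5], 0.59)]
mark [([322.6, 196.7], 0.65)]
mark_tip []
wheel_top [([245.3, 185.1], 0.58)]
pointer_tip []
set_line []
```

View pics/a.png

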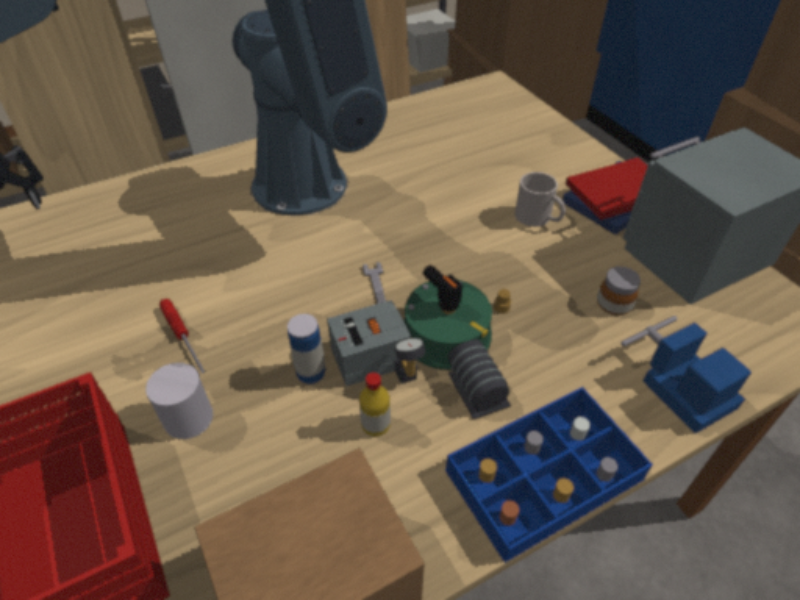

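View pics/b.png

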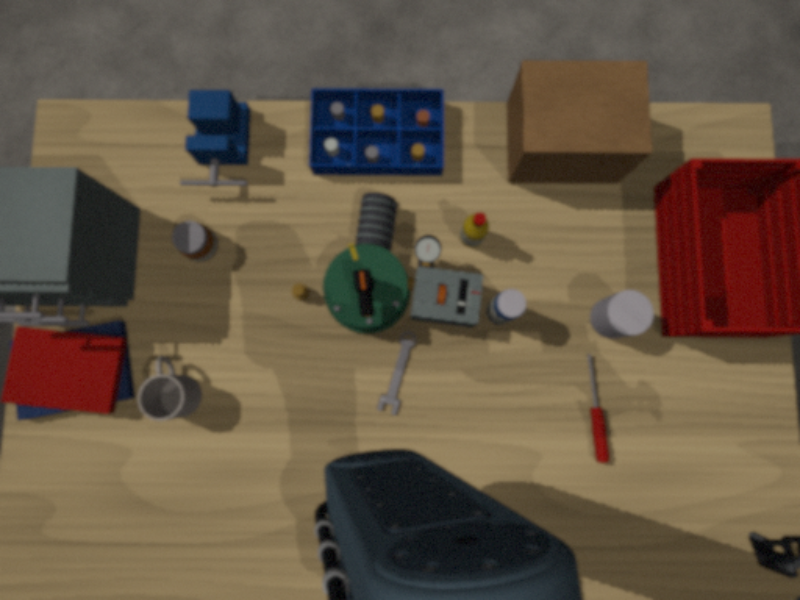

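The top view shows the casing (800-px coordinates) at about (365,288), with the elbow on it, the mark at (355,253), the wheel at (441,293) and the pointer slot at (462,295). I'll set up the geometry helpers and move the wrist camera over the pump.

```bash
cat > h.py <<'E'
from bench import monitor, viewer, spotter, workorder
import cv2, numpy as np
from scipy.spatial.transform import Rotation as R
def cal(c):
    k=viewer.calibration(c); f=192/np.tan(np.radians(k["fovy"]/2)); return f,k["cx"],k["cy"],np.array(k["extrinsics"])
def ray(c,px,z,K=None):
    f,cx,cy,E=K or cal(c); d=E[:3,:3]@np.array([(px[0]-cx)/f,(px[1]-cy)/f,1]); p=E[:3,3]
    return p+d*(z-p[2])/d[2]
def proj(P,K):
    f,cx,cy,E=K; q=E[:3,:3].T@(np.asarray(P)-E[:3,3]); return np.array([cx+f*q[0]/q[2],cy+f*q[1]/q[2]])
def pose():
    o=monitor.get_obs(); w,x,y,z=o["eef_rot"]; return np.array(o["eef_pos"]),R.from_quat([x,y,z,w])
def down(yaw): # tool z down, tool x axis at world angle yaw
    c,s=np.cos(yaw),np.sin(yaw); return R.from_matrix(np.array([[c,s,0],[s,-c,0],[0,0,-1]]))
def plan(P,yaw,frm=None):
    p,r=frm or pose(); d=r.inv().apply(np.array(P)-p)/0.06; rv=np.degrees((r.inv()*down(yaw)).as_rotvec())/8
    print("shift",np.round(d,3).tolist(),"turn",np.round(rv,3).tolist())
E
python3 - <<'E'
from h import *
s=1/1.5625
for n,p,z in [("elbow",(365,288),.12),("casing",(366,288),.07),("mark",(354,254),.07),("wheel",(441,293),.09),("ptr",(462,295),.087),("can",(512,304),.13),("oil",(479,219),.13),("boxTL",(418,266),.085),("boxTR",(482,270),.085)]:
    print(n,np.round(ray("top",(p[0]*s,p[1]*s),z),3))
p,r=pose(); print(r.as_matrix().round(3).tolist())
f,cx,cy,E=cal("wrist"); print(f,E.round(3).tolist())
E
```

```text
elbow [0.542 0.06  0.12 ]
casing [0.549 0.062 0.07 ]
mark [0.612 0.086 0.07 ]
wheel [ 0.538 -0.073  0.09 ]
ptr [ 0.535 -0.111  0.087]
can [ 0.514 -0.191  0.13 ]
oil [ 0.663 -0.137  0.13 ]
boxTL [ 0.588 -0.032  0.085]
boxTR [ 0.582 -0.147  0.085]
[[0.949, 0.316, -0.0], [0.316, -0.949, -0.0], [-0.0, 0.0, -1.0]]
297.7089317953205 [[0.317, -0.897, -0.307, 0.262], [-0.948, -0.3, -0.104, -0.52], [0.001, 0.324, -0.946, 0.373], [0.0, 0.0, 0.0, 1.0]]
```

```bash
python3 -c "
from h import *
plan([.56,-.01,.30],0)"
```

```text
shift [8.802, -6.474, -1.012] turn [0.0, 0.0, 2.305]
```

>>> {"name": "move_arm", "arguments": {
  "motion": [
    [[2.0,-1.5,-1.0],[0,0,0.5],100],
    [[4.0,-3.0,-1.0],[0,0,1],100],
    [[6,-4.5,-1],[0,0,1.6],100],
    [[8,-5.9,-1],[0,0,2.3],100],
    [[8.8,-6.5,-1],[0,0,2.3],100],
    [[8.8,-6.5,-1],[0,0,2.3],100],
    [[8.8,-6.5,-1],[0,0,2.3],100],
    [[8.8,-6.5,-1],[0,0,2.3],100],
    [[8.8,-6.5,-1],[0,0,2.3],100],
    [[8.8,-6.5,-1],[0,0,2.3],100]
  ]
}}

```text
time_s: 2.15
eef_pos: [0.5389, -0.0371, 0.298]
eef_rot: [0.0, 1.0, 0.0, 0.0]
wrist_force: [0.5, -0.4, 0.5]
opening: 0.998
```

Run:
```python
from h import *
K=cal("wrist"); im=viewer.camera("wrist"); cv2.imwrite("pics/w1raw.png",im); np.save("w1K.npy",K[3])
print(K[0:3],K[3].round(4).tolist(), monitor.get_obs()["q"].round(2))
for n in ["elbow_grip","outlet_tip","mark","mark_tip","wheel_top","pointer_tip","set_line"]:
    r=spotter.search_frame("wrist",n); print(n,[(np.round(np.array(d["centre"])*[512,384],1).tolist(),round(d["score"],2)) for d in r[:2]])
cv2.imwrite("pics/w1.png",cv2.resize(im,(800,600),interpolation=cv2.INTER_CUBIC))
```

```text
(np.float64(297.7089317953205), 254.39603899942836, 193.10881641340464) [[0.0021, -0.9466, -0.3225, 0.6234], [-1.0, -0.0015, -0.0021, -0.0382], [0.0015, 0.3225, -0.9466, 0.4317], [0.0, 0.0, 0.0, 1.0]] [-0.28  0.06  1.62  0.    1.46  1.29]
elbow_grip [([452.1, 286.6], 0.22)]
outlet_tip [([164.3, 164.9], 0.96), ([497.4, 177.0], 0.74)]
mark [([147.2, 92.5], 0.74)]
mark_tip [([146.8, 92.4], 0.56)]
wheel_top [([202.8, 137.3], 0.79)]
pointer_tip [([312.1, 182.9], 0.41), ([147.4, 92.3], 0.19)]
set_line []
```

View pics/w1.png

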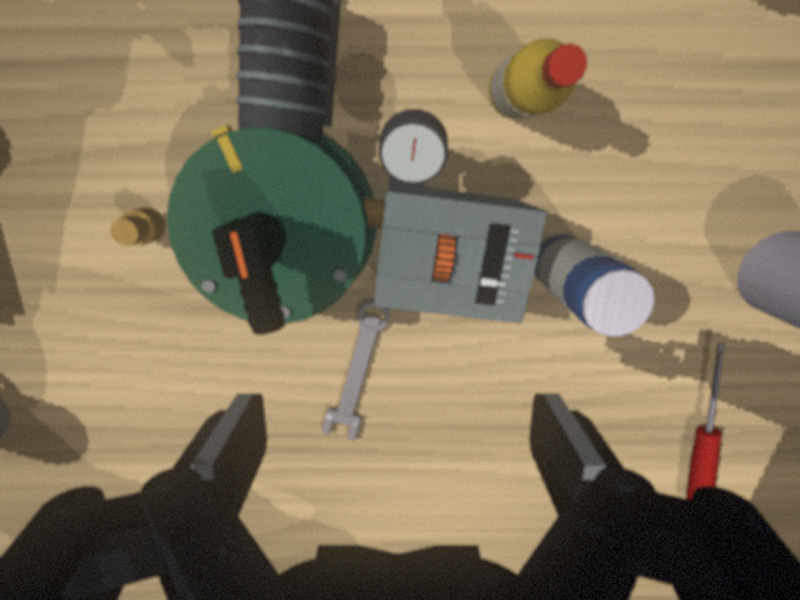

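The wheel is at (445,258), the white pointer at (488,283), the red line at (523,256) and the mark at (228,150). I can't tell which way the elbow's outlet points, so I'll zoom in.

Run:
```python
from h import *
a=cv2.imread("pics/w1raw.png")[70:215,100:245]; b=cv2.imread("pics/scene0.png")[160:240,245:325]
f=lambda i:cv2.resize(cv2.convertScaleAbs(i,alpha=1.6,beta=20),(400,400),interpolation=cv2.INTER_CUBIC)
cv2.imwrite("pics/z1.png",np.hstack([f(a),f(b)]))
```

```text
(no output)
```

View pics/z1.png

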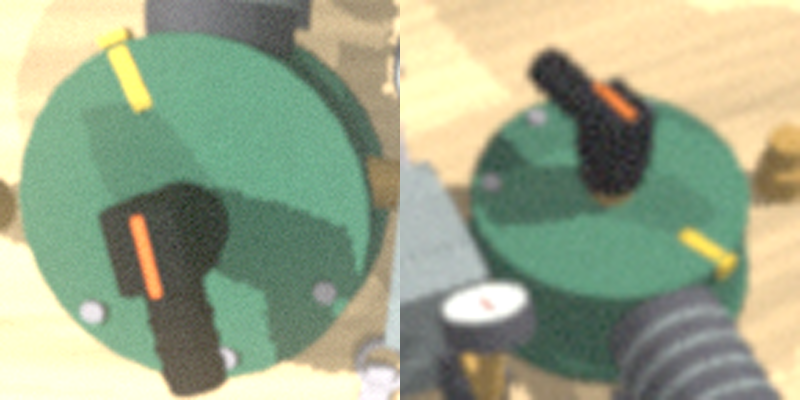

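The outlet tube points toward the robot, and the orange stripe lies on top of the body along the outlet. Next I'll measure the casing centre, mark angle, outlet angle, pump yaw, wheel and pointer.

```bash
cat > meas.py <<'E'
from h import *
from scipy.optimize import least_squares
def blob(m,near=None,minA=6):
    n,l,s,c=cv2.connectedComponentsWithStats(m.astype(np.uint8)); 
    return [(c[i],s[i,4],np.argwhere(l==i)[:,::-1]) for i in range(1,n) if s[i,4]>=minA]
def axis(pts):
    c=pts.mean(0); u,s,v=np.linalg.svd(pts-c,full_matrices=False); e=(pts-c)@v[0]; return c,c+v[0]*np.percentile(e,3),c+v[0]*np.percentile(e,97)
E
python3 - <<'E'
from meas import *
im=cv2.imread("pics/w1raw.png"); K0=cal("wrist"); K=(*K0[:3],np.load("w1K.npy"))
h,s,v=cv2.split(cv2.cvtColor(im,cv2.COLOR_BGR2HSV))
g=((h>65)&(h<95)&(s>90)); b=max(blob(g),key=lambda t:t[1]); 
m=np.zeros(im.shape[:2],np.uint8); m[b[2][:,1],b[2][:,0]]=1
c=max(cv2.findContours(m,0,1)[0],key=len)[:,0]; hull=cv2.convexHull(c)[:,0]
P=np.array([ray("",p,.07,K)[:2] for p in hull]); 
sel=P[[(p[0]<165) or (p[1]>195) for p in hull]]
f=least_squares(lambda q:np.hypot(*(sel-q).T)-.078,[.55,.06],loss="soft_l1",f_scale=.001); print("casing",f.x,len(sel),np.abs(f.fun).max())
ctr=f.x
for name,msk,z in [("yellow",(h>20)&(h<32)&(s>150)&(v>80),.07),("orange",(h>3)&(h<16)&(s>150)&(v>90),.1),("red",((h<4)|(h>174))&(s>140)&(v>60),.085)]:
    for q,a,pts in blob(msk):
        c0,e1,e2=axis(pts)
        print(name,a,c0.round(1),e1.round(1),e2.round(1),"world@%.3f"%z,ray("",c0,z,K).round(4)[:2],ray("",e1,z,K).round(4)[:2],ray("",e2,z,K).round(4)[:2])
wh=(v>150)&(s<60); 
for q,a,pts in blob(wh):
    if 290<q[0]<345 and 130<q[1]<210: print("white",a,q,ray("",q,.089,K).round(4))
for zz in (.12,.125,.13,.135,.14): print(zz, "axis px",proj([*ctr,zz],K).round(1))
# box corners by eye
for p in [(389,190),(546,211),(522,323),(375,304)]: print("corner",ray("",(p[0]*.64,p[1]*.64),.085,K).round(4))
E
```

```text
casing [0.56738996 0.01893612] 8 0.003000448305693487
yellow 945 [339.7  49.2] [339.4  28.1] [339.9  68. ] world@0.070 [ 0.668  -0.1327] [ 0.6886 -0.1304] [ 0.6488 -0.1348]
yellow 21 [141.1  83.4] [137.1  84.7] [144.9  82.2] world@0.070 [0.6321 0.0904] [0.6308 0.0952] [0.6334 0.086 ]
yellow 116 [146.8  97.8] [142.4  88.3] [151.1 107.2] world@0.070 [0.6164 0.0857] [0.6268 0.0895] [0.606  0.0819]
orange 214 [358.5  42.6] [347.9  47.9] [373.   35.4] world@0.100 [ 0.6703 -0.1432] [ 0.6655 -0.1331] [ 0.6769 -0.1569]
orange 171 [152.5 162.8] [148.9 148.8] [156.2 176.7] world@0.100 [0.5467 0.077 ] [0.5627 0.0793] [0.5303 0.0746]
orange 266 [284.3 164.5] [286.  152.4] [282.5 176.6] world@0.100 [ 0.5449 -0.0729] [ 0.5588 -0.0743] [ 0.5306 -0.0714]
red 338 [362.3  41.2] [366.7  31.6] [358.   50.6] world@0.085 [ 0.6738 -0.1518] [ 0.6828 -0.1552] [ 0.6648 -0.1483]
red 14 [335.  163.5] [330.4 162.9] [339.6 164.1] world@0.085 [ 0.5427 -0.1348] [ 0.5434 -0.1293] [ 0.542  -0.1404]
red 602 [450.3 294.8] [454.2 276.6] [445.9 315.1] world@0.085 [ 0.3559 -0.3123] [ 0.3856 -0.3113] [ 0.3213 -0.3135]
white 6 [324.  170.5] [ 0.5351 -0.1214  0.089 ]
white 54 [314.35185185 180.59259259] [ 0.5227 -0.1108  0.089 ]
0.12 axis px [199.5 147.9]
0.125 axis px [198.7 148.7]
0.13 axis px [197.8 149.6]
0.135 axis px [196.9 150.6]
0.14 axis px [196.  151.5]
corner [ 0.5912 -0.0326  0.085 ]
corner [ 0.5763 -0.1485  0.085 ]
corner [ 0.4875 -0.1386  0.085 ]
corner [ 0.5034 -0.0212  0.085 ]
```

Run:
```python
from meas import *
im=cv2.imread("pics/w1raw.png"); K0=cal("wrist"); K=(*K0[:3],np.load("w1K.npy"))
B,G,Rr=[x.astype(int) for x in cv2.split(cv2.GaussianBlur(im,(3,3),0))]
g=((G-Rr)>14).astype(np.uint8); n,l,s,c=cv2.connectedComponentsWithStats(g); i=1+s[1:,4].argmax(); print(s[i])
hull=cv2.convexHull(np.argwhere(l==i)[:,::-1].astype(np.int32))[:,0]
P=np.array([ray("",p,.07,K)[:2] for p in hull])
for t in (0,.3,.6):
    q0=np.array([.555,.063]); a=P-q0; dirc=np.array([.62,-.04])-q0; dirc/=np.linalg.norm(dirc)
    sel=P[a@dirc/np.linalg.norm(a,axis=1)<-t+.3]
    for free in (0,1):
        f=least_squares(lambda q:np.hypot(*(sel-q[:2]).T)-(q[2] if free else .078),[.555,.063,.078],loss="soft_l1",f_scale=.001); print(t,f.x.round(4),len(sel),np.abs(f.fun).max().round(4))
a=np.array([.6268,.0895]);b=np.array([.606,.0819]);
d=(a-b)/np.linalg.norm(a-b); n=np.array([-d[1],d[0]]); print("mark ang",np.degrees(np.arctan2(d[1],d[0])),"offset of line from ctr",(a-f.x[:2])@n,(b-f.x[:2])@n)
for z in (.125,.13,.135,.14,.145,.15):
    o=ray("",(152.5,162.8),z,K); e1=ray("",(148.9,148.8),z,K); e2=ray("",(156.2,176.7),z,K); d=e2-e1; print(z,o.round(4),"len",np.linalg.norm(d).round(4),"ang",np.degrees(np.arctan2(d[1],d[0])).round(1))
```

```text
[ 107   82  130  124 9735]
0 [0.5591 0.0614 0.078 ] 30 0.0046
0 [0.5579 0.0643 0.0754] 30 0.0009
0.3 [0.5597 0.0617 0.078 ] 25 0.0022
0.3 [0.558  0.064  0.0756] 25 0.0006
0.6 [0.5595 0.0617 0.078 ] 20 0.0018
0.6 [0.558  0.0642 0.0754] 20 0.0005
mark ang 20.071525864538685 offset of line from ctr 0.00012318618971752534 0.00012318618971752463
0.125 [0.5524 0.0683 0.125 ] len 0.0303 ang -171.6
0.13 [0.5536 0.0666 0.13  ] len 0.0298 ang -171.6
0.135 [0.5548 0.0649 0.135 ] len 0.0293 ang -171.6
0.14 [0.5559 0.0631 0.14  ] len 0.0288 ang -171.6
0.145 [0.5571 0.0614 0.145 ] len 0.0283 ang -171.6
0.15 [0.5582 0.0596 0.15  ] len 0.0278 ang -171.6
```

>>> {"name": "move_arm", "arguments": {
  "motion": [
    [[0.3,-0.9,0.4],[0,0,-1.2],100],
    [[0.3,-1.67,0.63],[0,0,-2.4],100],
    [[0.3,-1.67,0.63],[0,0,-3.6],100],
    [[0.3,-1.67,0.63],[0,0,-4.8],100],
    [[0.3,-1.67,0.63],[0,0,-6],100],
    [[0.3,-1.67,0.63],[0,0,-7.2],100],
    [[0.3,-1.67,0.63],[0,0,-8.4],100],
    [[0.3,-1.67,0.63],[0,0,-9.6],100],
    [[0.3,-1.67,0.63],[0,0,-10.8],100],
    [[0.3,-1.67,0.63],[0,0,-12],100]
  ]
}}

```text
time_s: 3.8
eef_pos: [0.5556, 0.0596, 0.2599]
eef_rot: [0.0, 0.668, 0.744, -0.0]
wrist_force: [-0.2, -1.0, 0.3]
opening: 1.001
```

>>> {"name": "move_arm", "arguments": {
  "motion": [
    [[0,0,0],[0,0,-1.2],100],
    [[0,0,0],[0,0,-2.4],100],
    [[0,0,0],[0,0,-3.6],100],
    [[0,0,0],[0,0,-4.8],100],
    [[0,0,0],[0,0,-6],100],
    [[0,0,0],[0,0,-7.2],100],
    [[0,0,0],[0,0,-8.4],100],
    [[0,0,0],[0,0,-9.6],100],
    [[0,0,0],[0,0,-10.8],100],
    [[0,0,0],[0,0,-11.55],100]
  ]
}}

```text
time_s: 5.05
eef_pos: [0.5557, 0.0596, 0.26]
eef_rot: [0.0, -0.074, 0.997, -0.0]
wrist_force: [0.5, 0.2, -0.7]
opening: 0.997
```

Run:
```python
from meas import *
K=cal("wrist"); im=viewer.camera("wrist"); cv2.imwrite("pics/w2raw.png",im); np.save("w2K.npy",K[3])
p,r=pose(); m=r.as_matrix(); print(p.round(4),"yaw",np.degrees(np.arctan2(m[1,0],m[0,0])),"tilt",m[2,2], monitor.get_obs()["q"].round(2),monitor.get_obs()["time_s"])
h,s,v=cv2.split(cv2.cvtColor(im,cv2.COLOR_BGR2HSV))
K1=(*K[:3],np.load("w1K.npy"))
for q,a,pts in blob((h>3)&(h<16)&(s>150)&(v>90),minA=60):
    c0,e1,e2=axis(pts); print("orange",a,c0.round(1),e1.round(1),e2.round(1))
    # triangulate with first view's stripe centre
    best=min((np.linalg.norm(ray("",c0,z,K)-ray("",(152.5,162.8),z,K1)),z) for z in np.arange(.1,.17,.0005))
    print(best, ray("",c0,best[1],K).round(4),ray("",(152.5,162.8),best[1],K1).round(4),[np.degrees(np.arctan2(*(d:=ray("",e2,.14,K)-ray("",e1,.14,K))[[1,0]]))])
for d in [(.558,.064,.07),(.558,.064,.14)]: print(proj(d,K))
cv2.imwrite("pics/w2.png",cv2.resize(im,(800,600),interpolation=cv2.INTER_CUBIC))
```

```text
[0.5557 0.0596 0.2599] yaw -171.2769221875756 tilt -0.9999999702755732 [-0.11  0.13  1.63 -0.    1.39 -1.83] 5.1
orange 395 [130.4 137.7] [132.1 123.3] [128.7 152.4]
(np.float64(0.10286357839017284), np.float64(0.16950000000000007)) [ 0.5208 -0.0411  0.1695] [0.5627 0.0529 0.1695] [np.float64(-5.659536650180338)]
orange 197 [261.5 187.3] [261.5 172. ] [261.5 203. ]
(np.float64(0.00012890937255149505), np.float64(0.13600000000000004)) [0.5551 0.0644 0.136 ] [0.555  0.0645 0.136 ] [np.float64(8.91281702909532)]
orange 179 [ 58.1 253.4] [ 45.2 249. ] [ 65.7 256. ]
(np.float64(0.16741954673571727), np.float64(0.16950000000000007)) [ 0.6294 -0.1007  0.1695] [0.5627 0.0529 0.1695] [np.float64(75.62106597415142)]
[259.47425352 171.69522171]
[260.63322681 191.62889865]
```

View pics/w2.png

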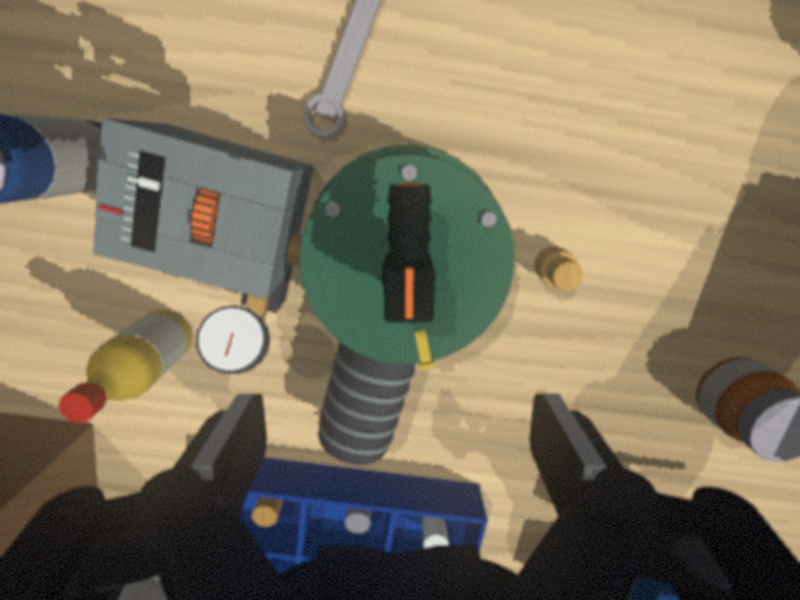

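The elbow is upright in this view with its stripe at (409,293), and the mark is at (423,347). The stripe triangulates cleanly to z=0.136. I'll refine the axis and mark angle from this view, and triangulate the wheel and pointer.

Run:
```python
from meas import *
K0=cal("wrist"); Ks=[(*K0[:3],np.load(f"w{i}K.npy")) for i in (1,2)]; ims=[cv2.imread(f"pics/w{i}raw.png") for i in (1,2)]
K,im=Ks[1],ims[1]
B,G,Rr=[x.astype(int) for x in cv2.split(cv2.GaussianBlur(im,(3,3),0))]
g=((G-Rr)>14).astype(np.uint8); n,l,s,c=cv2.connectedComponentsWithStats(g); i=1+s[1:,4].argmax(); print(s[i])
hull=cv2.convexHull(np.argwhere(l==i)[:,::-1].astype(np.int32))[:,0]
P=np.array([ray("",p,.07,K)[:2] for p in hull]); a=P-[.558,.064]; d=K[3][:2,3]-[.558,.064]; d/=np.linalg.norm(d)
for t in (.3,0):
    sel=P[a@d/np.linalg.norm(a,axis=1)<t]
    f=least_squares(lambda q:np.hypot(*(sel-q[:2]).T)-q[2],[.555,.063,.078],loss="soft_l1",f_scale=.001); print(f.x.round(4),len(sel),np.abs(f.fun).max().round(4))
h,s,v=cv2.split(cv2.cvtColor(im,cv2.COLOR_BGR2HSV))
for nm,m in [("yel",(h>20)&(h<32)&(s>150)&(v>80)),("red",((h<4)|(h>174))&(s>140)&(v>60)),("white",(v>150)&(s<60))]:
    for q,ar,pts in blob(m,minA=10):
        if nm=="white" and not(80<q[0]<110 and 100<q[1]<135): continue
        c0,e1,e2=axis(pts); z={"yel":.07,"red":.085,"white":.089}[nm]
        w=[ray("",x,z,K)[:2] for x in (c0,e1,e2)]; print(nm,ar,c0.round(1),np.round(w,4).tolist(),np.degrees(np.arctan2(*(w[2]-w[1])[::-1])).round(1))
def tri(p1,p2):
    z=np.arange(.06,.16,.0005); dd=[np.linalg.norm(ray("",p1,x,Ks[0])-ray("",p2,x,Ks[1])) for x in z]; k=np.argmin(dd); return dd[k].round(4),((ray("",p1,z[k],Ks[0])+ray("",p2,z[k],Ks[1]))/2).round(4)
print("wheel",tri((284.3,164.5),(130.4,137.7)))
print("line", tri((335,163.5),(72,134)))
print("box corners (w2)",[ray("",(x*.64,y*.64),.085,K).round(4).tolist() for x,y in [(106,119),(313,166),(272,299),(94,254)]])
```

```text
[  192    95   137   139 11874]
[0.5571 0.0641 0.0763] 28 0.0009
[0.5575 0.0641 0.0761] 23 0.001
yel 112 [270.8 223.6] [[0.619, 0.0872], [0.6064, 0.0824], [0.632, 0.0921]] 20.8
yel 877 [ 78.8 238. ] [[0.6727, -0.1397], [0.6653, -0.1591], [0.6793, -0.122]] 69.3
red 27 [ 70.6 133.5] [[0.5432, -0.1347], [0.5425, -0.1407], [0.5439, -0.129]] 83.1
red 269 [ 48.6 260.4] [[0.6992, -0.1678], [0.6963, -0.1775], [0.7021, -0.1578]] 73.6
white 96 [ 92.2 116.7] [[0.5223, -0.1103], [0.5211, -0.1202], [0.5233, -0.1021]] 83.1
white 14 [ 82.9 119.6] [[0.5265, -0.1196], [0.5261, -0.122], [0.5268, -0.1174]] 81.7
white 14 [ 82.1 126.4] [[0.5334, -0.1206], [0.5329, -0.1232], [0.5338, -0.118]] 80.6
white 13 [ 81.5 132.9] [[0.5401, -0.1214], [0.5397, -0.1238], [0.5404, -0.1189]] 82.4
wheel (np.float64(0.0011), array([ 0.5398, -0.0756,  0.0795]))
line (np.float64(0.0017), array([ 0.5431, -0.1343,  0.0845]))
box corners (w2) [[0.4878, -0.1347, 0.085], [0.4965, -0.0055, 0.085], [0.59, -0.0257, 0.085], [0.5759, -0.1471, 0.085]]
```

```bash
python3 -c "
from h import *
plan([.5565,.0642,.107],np.radians(-171.3))"
```

```text
shift [-0.025, 0.074, 2.549] turn [-0.001, 0.001, 0.003]
```

>>> {"name": "move_arm", "arguments": {
  "motion": [
    [[-0.02,0.07,0.8],[0,0,0],100],
    [[-0.02,0.07,1.6],[0,0,0],100],
    [[-0.02,0.07,2.2],[0,0,0],100],
    [[-0.02,0.07,2.55],[0,0,0],100],
    [[-0.02,0.07,2.55],[0,0,0],100],
    [[-0.02,0.07,2.55],[0,0,0],60],
    [[-0.02,0.07,2.55],[0,0,0],45],
    [[-0.02,0.07,2.55],[0,0,0],40],
    [[-0.02,0.07,2.55],[0,0,0],40]
  ]
}}

```text
time_s: 6.22
eef_pos: [0.5566, 0.0656, 0.1073]
eef_rot: [0.0, -0.074, 0.997, -0.0]
wrist_force: [0.0, 0.0, -0.4]
opening: 0.403
```

>>> {"name": "move_arm", "arguments": {
  "motion": [
    [[0,0,0],[0,0,0],30],
    [[0,0,0],[0,0,0],20],
    [[0,0,0],[0,0,0],20],
    [[0,0,0],[0,0,0],20]
  ]
}}

```text
time_s: 6.72
eef_pos: [0.5566, 0.066, 0.1074]
eef_rot: [0.0, -0.074, 0.997, 0.0]
wrist_force: [-1.5, 1.3, 5.7]
opening: 0.341
```

Gripped: the opening of 0.341 is 29 mm and the forces are low. Next I'll turn it clockwise, which is + about tool z.

>>> {"name": "move_arm", "arguments": {
  "motion": [
    [[0,0,0],[0,0,0.7],20],
    [[0,0,0.003],[0,0,1.6],20],
    [[0,0,0.004],[0,0,2.6],20],
    [[0,0,0.006],[0,0,3.6],20],
    [[0,0,0.008],[0,0,4.6],20],
    [[0,0,0.009],[0,0,5.4],20],
    [[0,0,0.009],[0,0,6],20],
    [[0,0,0.009],[0,0,6],20]
  ]
}}

```text
time_s: 7.72
eef_pos: [0.5564, 0.0655, 0.1068]
eef_rot: [-0.0, 0.339, 0.941, -0.0]
wrist_force: [-2.4, 0.6, 6.5]
opening: 0.344
```

>>> {"name": "move_arm", "arguments": {
  "motion": [
    [[0,0,0.002],[0,0,0.8],20],
    [[0,0,0.003],[0,0,1.8],20],
    [[0,0,0.005],[0,0,2.8],20],
    [[0,0,0.007],[0,0,3.9],20],
    [[0,0,0.008],[0,0,5],20],
    [[0,0,0.01],[0,0,6.1],20],
    [[0,0,0.011],[0,0,7.2],20],
    [[0,0,0.012],[0,0,8.2],20],
    [[0,0,0.013],[0,0,9],20],
    [[0,0,0.013],[0,0,9],20]
  ]
}}

```text
time_s: 8.98
eef_pos: [0.5556, 0.0655, 0.106]
eef_rot: [-0.0, 0.827, 0.562, -0.001]
wrist_force: [-5.2, 0.1, 9.6]
opening: 0.346
```

Run:
```python
from h import *
p,r=pose(); m=r.as_matrix(); print(p.round(4),"yaw",np.degrees(np.arctan2(m[1,0],m[0,0])),monitor.get_obs()["q"].round(2))
im=viewer.camera("wrist"); t=viewer.camera("top")[120:240,170:290]
cv2.imwrite("pics/w3.png",np.hstack([cv2.resize(im,(480,360)),cv2.resize(t,(320,360))]))
```

```text
[0.5556 0.0655 0.106 ] yaw 68.3742287047475 [-0.09  0.3   1.75 -0.    1.09  0.28]
```

View pics/w3.png

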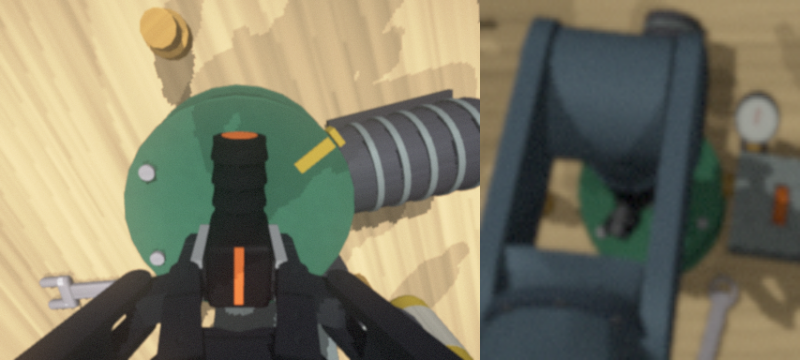

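The elbow is following the gripper squarely (stripe at (239,275), mouth at (240,135)), with the mark up and to the right at (320,150). About 48° remains.

>>> {"name": "move_arm", "arguments": {
  "motion": [
    [[0,0,0.002],[0,0,0.8],20],
    [[0,0,0.003],[0,0,1.8],20],
    [[0,0,0.004],[0,0,2.8],20],
    [[0,0,0.006],[0,0,3.8],20],
    [[0,0,0.007],[0,0,4.8],20],
    [[0,0,0.008],[0,0,5.5],20],
    [[0,0,0.008],[0,0,5.9],20],
    [[0,0,0.008],[0,0,5.9],20],
    [[0,0,0.008],[0,0,5.9],20]
  ]
}}

```text
time_s: 10.2
eef_pos: [0.5554, 0.066, 0.1054]
eef_rot: [-0.0, 0.983, 0.184, -0.001]
wrist_force: [-7.5, 2.3, 9.1]
opening: 0.344
```

```bash
cat > chk.py <<'E'
import sys
from meas import *
K=cal("wrist"); im=viewer.camera("wrist"); cv2.imwrite("pics/%s.png"%sys.argv[1],im)
p,r=pose(); m=r.as_matrix(); print(p.round(4),"yaw",np.degrees(np.arctan2(m[1,0],m[0,0])).round(2),monitor.get_obs()["time_s"])
h,s,v=cv2.split(cv2.cvtColor(im,cv2.COLOR_BGR2HSV))
for nm,mk,zs in [("yel",(h>20)&(h<32)&(s>150)&(v>80),.07),("orange",(h>3)&(h<16)&(s>150)&(v>70),.134),("red",((h<4)|(h>174))&(s>140)&(v>60),.085),("white",(v>140)&(s<60),.089)]:
    for q,ar,pts in blob(mk,minA=12):
        c0,e1,e2=axis(pts); w=[ray("",x,zs,K)[:2] for x in (c0,e1,e2)]
        if np.hypot(*(w[0]-[.56,-.03]))<.14: print(nm,ar,c0.round(1),np.round(w,4).tolist(),np.degrees(np.arctan2(*(w[2]-w[1])[::-1])).round(1), "ang from axis",np.degrees(np.arctan2(*(w[0]-[.557,.0645])[::-1])).round(1))
E
python3 chk.py w4
```

```text
[0.5554 0.066  0.1054] yaw 21.25 10.25
yel 427 [257.4 123.2] [[0.6193, 0.0872], [0.6275, 0.0902], [0.6111, 0.0841]] -159.8 ang from axis 20.0
yel 41 [510.2 166. ] [[0.6501, -0.0587], [0.654, -0.056], [0.6466, -0.0612]] -145.1 ang from axis -52.9
orange 238 [254.5 144.8] [[0.6179, 0.0883], [0.6157, 0.0937], [0.6201, 0.0826]] -68.3 ang from axis 21.4
orange 688 [254.5 292.8] [[0.5597, 0.0656], [0.5723, 0.0705], [0.5449, 0.0599]] -158.8 ang from axis 22.7
orange 757 [449.4 327.7] [[0.5738, -0.0212], [0.5823, -0.0205], [0.5663, -0.0217]] -175.6 ang from axis -78.9
red 21 [503.6 232.7] [[0.6149, -0.066], [0.618, -0.0683], [0.6117, -0.0636]] 143.0 ang from axis -66.1
white 597 [319.6  80.1] [[0.6502, 0.068], [0.6516, 0.086], [0.6487, 0.0492]] -94.5 ang from axis 2.1
white 2550 [486.  231.5] [[0.6124, -0.0522], [0.6245, -0.0599], [0.6003, -0.0446]] 147.8 ang from axis -64.6
white 4826 [460.5 292.8] [[0.5726, -0.0625], [0.5817, -0.0266], [0.5641, -0.096]] -104.3 ang from axis -83.0
white 39 [297.1 280. ] [[0.5451, 0.0329], [0.5478, 0.0326], [0.5422, 0.0331]] 174.5 ang from axis -110.6
white 127 [404.3 306.3] [[0.5517, -0.036], [0.5547, -0.0308], [0.5482, -0.0418]] -120.5 ang from axis -93.0
white 653 [266.2 339.1] [[0.4972, 0.0332], [0.5128, 0.0243], [0.4844, 0.0405]] 150.3 ang from axis -152.3
white 418 [504.  364.2] [[0.535, -0.1218], [0.5459, -0.1151], [0.525, -0.128]] -148.2 ang from axis -96.7
```

The outlet is at about 21.3° and the mark at about 20.2°, so it's aligned. Releasing and lifting.

>>> {"name": "move_arm", "arguments": {
  "motion": [
    [[0,0,0],[0,0,0],50],
    [[0,0,0],[0,0,0],75],
    [[0,0,0],[0,0,0],90],
    [[0,0,0],[0,0,0],90],
    [[0,0,-0.4],[0,0,0],90],
    [[0,0,-1.0],[0,0,0],90],
    [[0,0,-1.8],[0,0,0],90],
    [[0,0,-2.2],[0,0,0],90],
    [[0,0,-2.2],[0,0,0],90]
  ]
}}

```text
time_s: 11.38
eef_pos: [0.5578, 0.0654, 0.2393]
eef_rot: [0.001, 0.983, 0.184, 0.002]
wrist_force: [-0.2, -1.0, 0.2]
opening: 0.896
```

```bash
python3 chk.py w5 | grep -v white
python3 - <<'E'
from meas import *
K0=cal("wrist"); Ks=[(*K0[:3],np.load(f"w{i}K.npy")) for i in (1,2)]
for z in (.085,.089): print(ray("",(284.3,164.5),z,Ks[0]).round(4),ray("",(130.4,137.7),z,Ks[1]).round(4), "gauge",ray("",(265,94),.115,Ks[0]).round(3))
plan([.541,-.074,.13],-.12)
E
```

```text
[0.5567 0.0655 0.2373] yaw 21.24 11.425
yel 98 [254.5 111.1] [[0.6205, 0.0872], [0.6269, 0.0896], [0.6135, 0.0846]] -159.7 ang from axis 19.7
yel 22 [427.5 128.8] [[0.6676, -0.0808], [0.6737, -0.0824], [0.663, -0.0796]] 165.6 ang from axis -52.7
orange 16 [251.8 121. ] [[0.6161, 0.088], [0.6144, 0.0927], [0.6176, 0.0838]] -70.2 ang from axis 21.7
orange 82 [503.7 159.7] [[0.6622, -0.1156], [0.6708, -0.1102], [0.6564, -0.1192]] -148.1 ang from axis -59.7
orange 207 [252.5 194.9] [[0.5591, 0.0653], [0.5723, 0.0704], [0.5454, 0.06]] -158.9 ang from axis 21.0
orange 340 [367.2 239.2] [[0.5573, -0.0457], [0.5694, -0.0473], [0.5447, -0.0439]] 172.1 ang from axis -89.9
red 22 [417.1 255.9] [[0.5429, -0.1355], [0.5437, -0.129], [0.5421, -0.1413]] -97.5 ang from axis -94.0
[ 0.5414 -0.0745  0.085 ] [ 0.5383 -0.0739  0.085 ] gauge [ 0.621 -0.049  0.115]
[ 0.5423 -0.0741  0.089 ] [ 0.5375 -0.0724  0.089 ] gauge [ 0.621 -0.049  0.115]
shift [-1.089, 2.071, 1.789] turn [0.002, -0.011, 3.514]
```

```bash
python3 -c "
from h import *
plan([.532,-.0725,.13],-.12)"
```

```text
shift [-1.22, 1.994, 1.788] turn [0.002, -0.011, 3.514]
```

>>> {"name": "move_arm", "arguments": {
  "motion": [
    [[-0.4,0.7,0],[0,0,1.2],60],
    [[-0.8,1.4,0],[0,0,2.4],30],
    [[-1.22,1.99,0.3],[0,0,3.51],0],
    [[-1.22,1.99,0.8],[0,0,3.51],0],
    [[-1.22,1.99,1.4],[0,0,3.51],0],
    [[-1.22,1.99,1.79],[0,0,3.51],0],
    [[-1.22,1.99,1.79],[0,0,3.51],0],
    [[-1.22,1.99,1.79],[0,0,3.51],0],
    [[-1.22,1.99,1.79],[0,0,3.51],0]
  ]
}}

```text
time_s: 12.55
eef_pos: [0.5322, -0.0724, 0.1306]
eef_rot: [0.0, 0.998, -0.06, 0.001]
wrist_force: [0.2, -0.1, 0.5]
opening: -0.002
```

```bash
python3 chk.py w6 | grep -v yel; python3 -c "
import cv2
cv2.imwrite('pics/w6b.png',cv2.resize(cv2.imread('pics/w6.png'),(800,600)))"
```

```text
[ 0.5322 -0.0724  0.1307] yaw -6.83 12.6
orange 32 [253.7 189.5] [[0.5738, -0.0784], [0.5742, -0.0749], [0.5734, -0.0818]] -96.3 ang from axis -83.3
orange 116 [253.3 195.2] [[0.571, -0.0779], [0.5717, -0.0741], [0.5703, -0.0818]] -99.7 ang from axis -84.4
orange 575 [253.9 217.2] [[0.56, -0.0768], [0.5681, -0.0777], [0.5512, -0.0759]] 173.8 ang from axis -88.8
red 84 [345.9 202.1] [[0.5424, -0.1344], [0.5433, -0.1283], [0.5415, -0.1405]] -98.3 ang from axis -94.2
white 330 [298.9  15.9] [[0.6503, -0.111], [0.6555, -0.105], [0.6382, -0.125]] -131.0 ang from axis -62.0
white 4659 [187.4  95.4] [[0.6186, -0.0463], [0.63, -0.0306], [0.6067, -0.0626]] -126.0 ang from axis -60.9
white 57 [213.7 151.9] [[0.5853, -0.0558], [0.5877, -0.0579], [0.5816, -0.0525]] 138.5 ang from axis -76.8
white 7655 [307.3 193.8] [[0.5524, -0.1094], [0.5778, -0.1327], [0.5222, -0.0817]] 137.5 ang from axis -91.5
white 1552 [396.7 201.9] [[0.5404, -0.165], [0.5532, -0.1708], [0.5244, -0.1576]] 155.3 ang from axis -94.1
white 26 [239.4 194. ] [[0.5574, -0.0674], [0.5606, -0.0676], [0.5538, -0.0672]] 176.1 ang from axis -89.8
white 4056 [205.5 238.9] [[0.5291, -0.0412], [0.5565, -0.0445], [0.4961, -0.0372]] 173.1 ang from axis -104.8
white 160 [312. 236.] [[0.5229, -0.1107], [0.5238, -0.1034], [0.5218, -0.1211]] -96.4 ang from axis -101.0
white 27 [147.  245.7] [[0.5287, -0.0019], [0.53, -0.0041], [0.5273, 0.0008]] 119.0 ang from axis -113.1
white 15 [127.  283.1] [[0.5019, 0.0186], [0.5042, 0.0134], [0.4995, 0.0239]] 114.2 ang from axis -140.2
white 122 [ 92. 286.] [[0.5024, 0.0434], [0.5044, 0.0467], [0.5004, 0.0401]] -121.0 ang from axis -158.9
```

View pics/w6b.png

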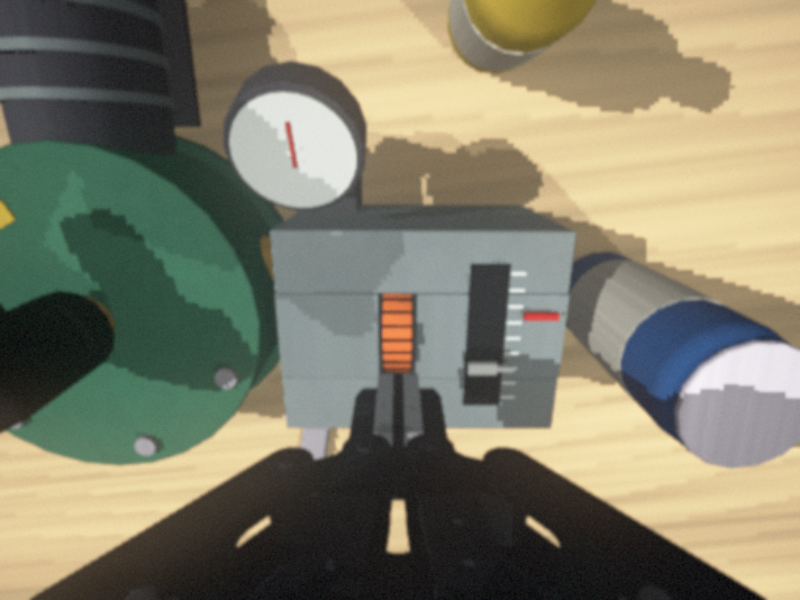

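The fingers line up with the wheel, with its exposed rim at (397,335). The pointer at (488,369) is about 22.5 mm short of the red line at (541,316). Lowering to find contact.

>>> {"name": "move_arm", "arguments": {
  "motion": [
    [[0,0,0.25],[0,0,0],0],
    [[0,0,0.45],[0,0,0],0],
    [[0,0,0.5],[0,0,0],0],
    [[0,0,0.53],[0,0,0],0],
    [[0,0,0.53],[0,0,0],0]
  ]
}}

```text
time_s: 13.22
eef_pos: [0.5325, -0.0722, 0.0989]
eef_rot: [-0.0, 0.998, -0.06, 0.001]
wrist_force: [-0.4, 1.6, 7.9]
opening: -0.001
```

>>> {"name": "move_arm", "arguments": {
  "motion": [
    [[0,0,0.01],[0,0,0],0],
    [[0.05,0,0.01],[0,0,0],0],
    [[0.1,0,0.01],[0,0,0],0],
    [[0.15,0,0.01],[0,0,0],0],
    [[0.2,0,0.01],[0,0,0],0],
    [[0.25,0,0.01],[0,0,0],0],
    [[0.25,0,0.01],[0,0,0],0]
  ]
}}

```text
time_s: 14.1
eef_pos: [0.548, -0.0741, 0.0986]
eef_rot: [0.0, 0.998, -0.06, 0.002]
wrist_force: [0.7, 2.2, 8.8]
opening: 0.001
```

```bash
cat > ptr.py <<'E'
from meas import *
K=cal("wrist"); im=viewer.camera("wrist"); cv2.imwrite("pics/ptr_last.png",im); h,s,v=cv2.split(cv2.cvtColor(im,cv2.COLOR_BGR2HSV))
ex=np.array([np.cos(-.12),np.sin(-.12)]); ey=np.array([-ex[1],ex[0]])
print(monitor.get_obs()["wrist_force"].round(1),pose()[0].round(4),monitor.get_obs()["time_s"])
for nm,mk,z in [("red",((h<4)|(h>174))&(s>140)&(v>60),.085),("white",(v>135)&(s<60),.089)]:
    for q,ar,pts in blob(mk,minA=25):
        w=ray("",q,z,K)[:2]-[.5428,-.1346]; a,b=w@ex,w@ey
        if abs(a)<.035 and -.008<b<.05: print(nm,ar,q.round(1),"pump x,y rel line mm",(1e3*a).round(1),(1e3*b).round(1))
E
python3 ptr.py
```

```text
[0.6 1.9 8.7] [ 0.548  -0.0742  0.0986] 14.15
red 133 [360.9 249.2] pump x,y rel line mm -0.6 -0.2
white 30 [340.5 253. ] pump x,y rel line mm -0.7 12.3
white 30 [339.2 264. ] pump x,y rel line mm -7.6 12.4
white 247 [323.7 271.9] pump x,y rel line mm -12.7 20.5
white 27 [337. 285.] pump x,y rel line mm -21.3 12.3
```

Rolling works: the 15.5 mm stroke moved the pointer about 9 mm, leaving about 12 mm. Lifting, going back and repeating.

>>> {"name": "move_arm", "arguments": {
  "motion": [
    [[0,0,-0.2],[0,0,0],0],
    [[-0.25,0,-0.2],[0,0,0],0],
    [[-0.25,0,-0.1],[0,0,0],0],
    [[-0.25,0,0],[0,0,0],0],
    [[-0.25,0,0],[0,0,0],0],
    [[-0.18,0,0],[0,0,0],0],
    [[-0.11,0,0],[0,0,0],0],
    [[-0.04,0,0],[0,0,0],0],
    [[0,0,0],[0,0,0],0],
    [[0,0,0],[0,0,0],0]
  ]
}}

```text
time_s: 15.4
eef_pos: [0.5485, -0.0745, 0.0986]
eef_rot: [0.0, 0.998, -0.06, 0.002]
wrist_force: [1.4, 1.3, 9.0]
opening: -0.001
```

```bash
python3 ptr.py
```

```text
[1.2 1.4 9. ] [ 0.5485 -0.0745  0.0986] 15.45
red 121 [360. 250.] pump x,y rel line mm -0.5 -0.0
white 246 [322.4 258.1] pump x,y rel line mm -3.3 21.7
white 30 [338.5 265. ] pump x,y rel line mm -7.6 12.4
```

Roughly 3 mm is left. I'll lift and look from straight above the pointer, to remove parallax, before the last nudge.

>>> {"name": "move_arm", "arguments": {
  "motion": [
    [[0,0,-0.4],[0,0,0],0],
    [[0,0,-1.0],[0,0,0],0],
    [[-0.7,0.3,-1.6],[0,0,0],0],
    [[-1.4,0.6,-1.6],[0,0,0],0],
    [[-1.4,0.6,-1.6],[0,0,0],0],
    [[-1.4,0.6,-1.6],[0,0,0],0]
  ]
}}

```text
time_s: 16.2
eef_pos: [0.4593, -0.1, 0.1932]
eef_rot: [0.0, 0.998, -0.06, 0.0]
wrist_force: [-0.3, 0.1, 0.3]
opening: -0.001
```

```bash
python3 ptr.py; python3 -c "
import cv2
from h import *
K=cal('wrist'); u,v=proj([.543,-.12,.087],K); print(u,v); u,v=int(u),int(v)
im=cv2.imread('pics/ptr_last.png')[max(0,v-50):v+50,max(0,u-65):u+65]
cv2.imwrite('pics/p1.png',cv2.resize(im,None,fx=6,fy=6,interpolation=cv2.INTER_CUBIC))"
```

```text
[ 0.3 -0.  -0.3] [ 0.4595 -0.0999  0.1931] 16.25
red 40 [283.8  88.4] pump x,y rel line mm 0.0 0.4
white 28 [270.7  63.4] pump x,y rel line mm 17.3 11.0
white 26 [270.5  73.3] pump x,y rel line mm 10.5 11.1
white 159 [257.9  94. ] pump x,y rel line mm -4.1 20.3
white 31 [269.9 102.5] pump x,y rel line mm -10.2 11.1
white 25 [269.5 120.8] pump x,y rel line mm -23.9 11.2
265.79838319882856 90.7260325131213
```

View pics/p1.png

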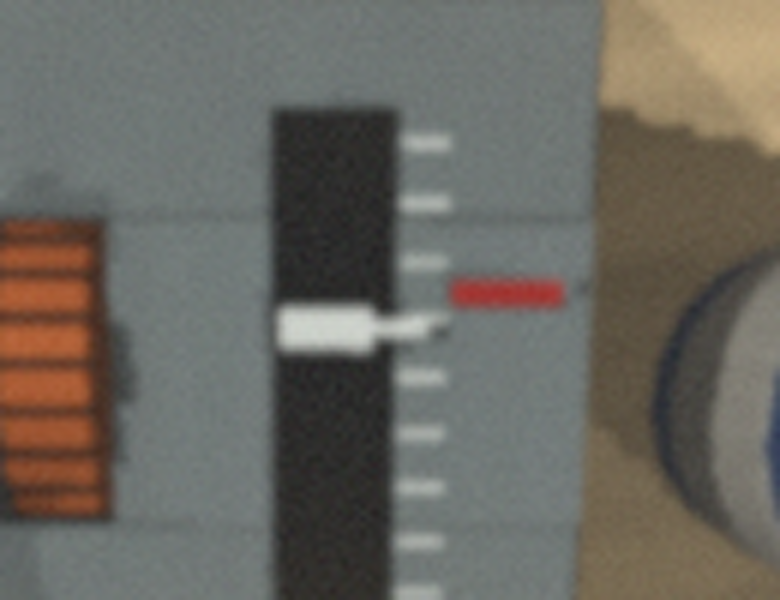

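The pointer at (330,327) is still 33 px short of the red line at (507,294). With ticks 57 px (6.85 mm) apart, that's about 4.0 mm, so the rim needs about 7 mm more.

>>> {"name": "move_arm", "arguments": {
  "motion": [
    [[0.6,-0.3,0],[0,0,0],0],
    [[1.25,-0.6,0.3],[0,0,0],0],
    [[1.25,-0.6,1.0],[0,0,0],0],
    [[1.25,-0.6,1.5],[0,0,0],0],
    [[1.25,-0.6,1.6],[0,0,0],0],
    [[1.25,-0.6,1.6],[0,0,0],0],
    [[1.3,-0.6,1.6],[0,0,0],0],
    [[1.34,-0.6,1.6],[0,0,0],0],
    [[1.368,-0.6,1.6],[0,0,0],0],
    [[1.368,-0.6,1.6],[0,0,0],0]
  ]
}}

```text
time_s: 17.5
eef_pos: [0.5471, -0.0733, 0.0987]
eef_rot: [-0.0, 0.998, -0.059, 0.002]
wrist_force: [0.1, 3.5, 10.1]
opening: -0.0
```

>>> {"name": "move_arm", "arguments": {
  "motion": [
    [[0,0,-0.4],[0,0,0],0],
    [[0,0,-1.0],[0,0,0],0],
    [[-0.7,0.3,-1.6],[0,0,0],0],
    [[-1.37,0.6,-1.6],[0,0,0],0],
    [[-1.37,0.6,-1.6],[0,0,0],0],
    [[-1.37,0.6,-1.6],[0,0,0],0]
  ]
}}

```text
time_s: 18.25
eef_pos: [0.4595, -0.0998, 0.1933]
eef_rot: [-0.0, 0.998, -0.06, 0.0]
wrist_force: [0.6, -0.7, 0.3]
opening: -0.003
```

```bash
python3 ptr.py; python3 -c "
import cv2
from h import *
K=cal('wrist'); u,v=proj([.543,-.12,.087],K); u,v=int(u),int(v)
im=cv2.imread('pics/ptr_last.png')[max(0,v-50):v+50,max(0,u-65):u+65]
cv2.imwrite('pics/p2.png',cv2.resize(im,None,fx=6,fy=6,interpolation=cv2.INTER_CUBIC))"
```

```text
[0.5 0.6 1.4] [ 0.4596 -0.0997  0.1932] 18.3
red 50 [284.2  89. ] pump x,y rel line mm -0.2 0.5
white 29 [271.4  63.4] pump x,y rel line mm 17.5 10.9
white 191 [259.4  86.8] pump x,y rel line mm 1.3 19.6
white 26 [270.5 102.8] pump x,y rel line mm -10.2 11.0
```

View pics/p2.png

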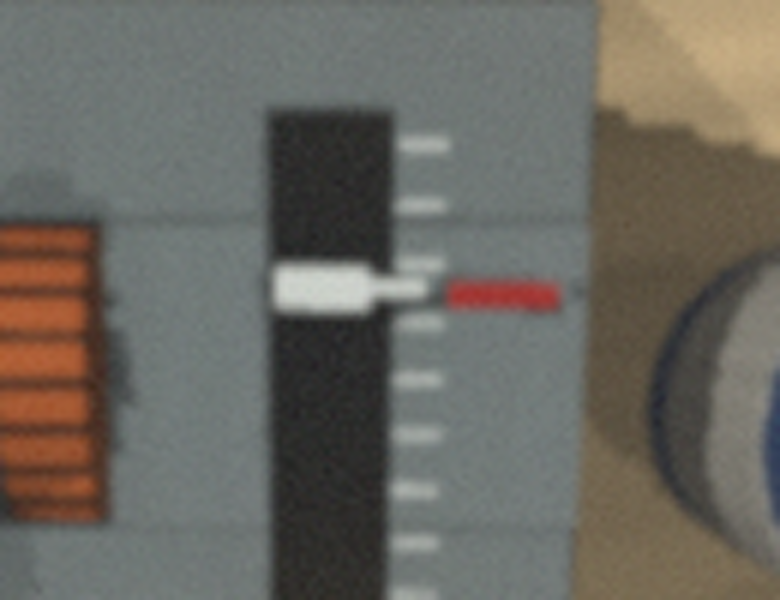

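The pointer at (400,289) is now 8 px past the red line at (503,297), which is about 0.9 mm and well within 2.5 mm. The arm is clear of everything, so I'm handing in.

```bash
python3 -c "
from h import *
print(monitor.get_obs()['wrist_force'].round(1)); print(workorder.hand_in())"
```

```text
[0.5 0.6 1.4]
the job is handed in; nothing more can be done
None
```

The job is handed in at about 18 s of the 61 s allowed; the hand-in gave no verdict.

- **Elbow:** I screwed it about 167° clockwise in one grasp, without turning it back, and let go. The last check after release put the outlet at about 21° and the mark at about 20°, roughly 1° short of the mark against a 6° tolerance. I did not look at the elbow again after working on the wheel, but the arm never went near it.
- **Thumbwheel:** I rolled it in three fingertip strokes. The last close-up from overhead puts the pointer about 0.9 mm past the red line, against a 2.5 mm tolerance. The automatic colour measurement said 1.5 mm, but there the pointer's blob had merged with a scale tick, so I trust the close-up more.
- **Rest of the bench:** The arm was clear, with only sensor-noise force on the wrist (about 1.6 N). I did not measure the bystanders again at the end. No move went near them, and wrist force stayed at about 12 N or less at the end of every move.

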